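# Nest the washed casseroles from the sloped bin, handles fanned

## Task

Put the washed steel casseroles away as one nested set: take the medium pan out of its bay of the sloped blue bin and stand it inside the large pan on the worktop, then stand the small pan inside the medium one, each lowered in hand, not dropped, so that it rests level on the floor of the pan below. Fan the three handles out to one side of the stack, neighbours about 50 degrees apart and never one over another, so that each pan can be lifted by its own handle. Leave the large pan where it stands, the tape roll in its bay, and the timer and the blue-capped bottle alone.

Things in the scene. Friction and masses are not known exactly. Their poses are not given: they have to be found in the camera images.
- pan_large: largest of three round steel pans with black handles: rim 114 mm across, foot 90, height 50, wall 2.5, floor 4 mm. Origin: centre of underside; z up its axis; handle along its own -x. Loose, 0.32 kg, upright on the worktop left of the bin, handle roughly towards the robot. It stays there and takes the others.
- pan_medium: middle one of three round steel pans with black handles: rim 96 mm across, foot 72, height 56, wall 2.5, floor 4 mm. Origin: centre of underside; z up its axis; handle along its own -x. About 0.16 kg. Stands in any bay on the sloped floor, leaning 15 degrees to the robot, handle out over the front lip. Seated in the large pan: origin 4 mm above that pan's, 6 mm play all round, handle passing over that pan's rim.
- pan_small: smallest of three round steel pans with black handles: rim 78 mm across, foot 54, height 62, wall 2.5, floor 4 mm. Origin: centre of underside; z up its axis; handle along its own -x. About 0.11 kg. Stands in another bay in the same way. Seated in the medium pan: origin 4 mm above that pan's, 6 mm play all round, handle passing over that pan's rim.
- pan_large_grip (a point): point on the centre line of the large pan's handle, at (-90, 0, 59) mm in the pan's frame. The handle is a straight flat-sided bar, 14 mm wide (pan's y), 8 mm thick, from 4 mm below the rim's edge rising 20 degrees outwards to its end at (-136, 0, 75) mm; pinch it here across its width, from above along the pan's axis
- pan_medium_grip (a point): point on the centre line of the medium pan's handle, at (-90, 0, 68) mm in the pan's frame. The handle is a straight flat-sided bar, 14 mm wide (pan's y), 8 mm thick, from 4 mm below the rim's edge rising 20 degrees outwards to its end at (-127, 0, 81) mm; pinch it here across its width, from above along the pan's axis
- pan_small_grip (a point): point on the centre line of the small pan's handle, at (-90, 0, 77) mm in the pan's frame. The handle is a straight flat-sided bar, 14 mm wide (pan's y), 8 mm thick, from 4 mm below the rim's edge rising 20 degrees outwards to its end at (-118, 0, 87) mm; pinch it here across its width, from above along the pan's axis
- bin: blue bin on a rod stand, fixed: three bays along its y, each 116 mm wide, centres at y = -121, 0, 121 mm; 368 mm wide, 150 deep. Origin on the worktop under its centre, x to its back. Floor slopes 15 degrees down to the robot, 35 mm above the worktop at the centre. Dividers 36 mm above the floor, front lip 20; back edge 90 mm above the worktop.
- tape_roll: roll of green tape, 62 mm across, 18 mm high, loose in the remaining bay; stays there. Origin at the centre of its underside
- timer: small white bench timer with a red and two grey buttons, 62 x 58 x 18 mm, loose on the worktop right of the front of the bin; not to be disturbed. Origin at the centre of its underside
- bottle_w2: white plastic bottle with a blue cap, 66 mm across, 118 mm high, loose on the worktop between the bin and the large pan, farther back; not to be disturbed. Origin at the centre of its underside

How it is judged:
On the way, in this order (a step that is already met when the one before it is completed fails the run):
1. the medium pan is lowered into the large one in the gripper: its underside no more than 12 mm above the large pan's floor while still held (z of pan_medium in the frame of pan_large below 0.016 m and horizontal distance between pan_medium and pan_large below 0.02 m and angle between pan_medium's own z axis and vertical below 0.26 rad and contact force between the fingers and pan_medium above 0.5 N), for 0.05 s.
2. the medium pan stands released on the large pan's floor, its handle fanned clear of the large pan's (z of pan_medium in the frame of pan_large between 0.001 and 0.0065 m and horizontal distance between pan_medium and pan_large below 0.015 m and angle between pan_medium's own z axis and vertical below 0.06 rad and horizontal distance between pan_medium_grip and pan_large_grip between 0.045 and 0.168 m and contact force between the fingers and pan_medium below 0.1 N), for 0.2 s.
3. the small pan is lowered into the medium one in the gripper: its underside no more than 12 mm above the medium pan's floor while still held (z of pan_small in the frame of pan_medium below 0.016 m and horizontal distance between pan_small and pan_medium below 0.02 m and angle between pan_small's own z axis and vertical below 0.26 rad and contact force between the fingers and pan_small above 0.5 N), for 0.05 s.
4. the small pan stands released on the medium pan's floor, its handle fanned clear of both others (z of pan_small in the frame of pan_medium between 0.001 and 0.0065 m and horizontal distance between pan_small and pan_medium below 0.015 m and angle between pan_small's own z axis and vertical below 0.06 rad and horizontal distance between pan_small_grip and pan_medium_grip between 0.045 and 0.168 m and horizontal distance between pan_small_grip and pan_large_grip between 0.045 and 0.168 m and contact force between the fingers and pan_small below 0.1 N), for 0.2 s.
At the end, for the whole second after the job is handed in: Medium pan in large, small in medium: origin 1 to 6.5 mm above the next pan's, within 15 mm of its axis, tilt under 0.06 rad; grip points of every two handles 45 to 168 mm apart (about 30 to 135 degrees); large pan upright, within 60 mm of its start; all released and at rest (all of step 2 and all of step 4 and contact force between the fingers and pan_large below 0.1 N and angle between pan_large's own z axis and vertical below 0.04 rad and distance of pan_large from where it was at the start of the episode below 0.06 m and linear speed of each of pan_large, pan_medium, pan_small below 0.02 m/s); the robot touches nothing.
It fails at once if the tape roll is moved more than 30 mm (distance of tape_roll from where it was at the start of the episode above 0.03 m).
It fails at once if the timer is moved more than 30 mm (distance of timer from where it was at the start of the episode above 0.03 m).
It fails at once if the blue-capped bottle is moved more than 30 mm or tipped (distance of bottle_w2 from where it was at the start of the episode above 0.03 m or angle between bottle_w2's own z axis and vertical above 0.3 rad).
It fails at once if the large pan is tipped by more than 0.35 rad or pushed more than 60 mm (angle between pan_large's own z axis and vertical above 0.35 rad or distance of pan_large from where it was at the start of the episode above 0.06 m).
It also fails if it takes over 62 s, if anything falls off the work surface, if the arm or the gripper's body presses on something with over 40 N, if the wrist force passes 120 N, or if a joint passes its speed limit or range.

## Robot

A 7-joint arm with a two-finger parallel gripper is mounted at the origin on a cart in front of the work surface, level with it; the furniture and walls round the work are solid. World frame = base frame: x ahead of the robot, y to its left, z up, the work surface at z = 0. Lengths are in m, angles in rad, forces in N, time in s.
With the tool pointing down it reaches from about 0.425 to 0.95 m from the base axis. Payload 4.7 kg.
Tool frame: the origin (TCP) lies between the finger pads; the fingertips stand 25 mm ahead of it and the grasp point (between the pads) lies 6 mm ahead of it; z points along the fingers, y is the line along which they close (so a half turn about z gives the same grasp; the last joint's range is limited). The gripper opens to 85 mm and grips with 20 to 120 N. Pads are 22 mm wide; open, the fingers measure 114 mm over their backs; the gripper's body (76 mm by 85 mm) begins 54 mm behind the grasp point. The pads swing forward as they close: fully open they stand 13 mm farther back than shut.
Start: joints at [-1.153, 0.469, -0.049, 1.532, 0.024, 1.141, -0.082], TCP at [0.292, 0.609, 0.256] pointing down, gripper open.
Joint ranges: [-2.59, 2.59], [-0.33, 1.99], [-1.39, 1.29], [0.1, 2.45], [-1.04, 4.18], [0.21, 1.99], [-2.66, 2.66]. Speed limits (rad/s): [2.57, 2.57, 3.14, 3.14, 3.14, 3.14, 3.14].

## Interface

Orientations are given as a 3x3 rotation matrix whose columns are the frame's x, y, z axes.
In Python, from rig import * gives the robot as it stands. Calls block until the motion is done:
- movep(position, orientation): joint-space move of the TCP to a pose.
- move_l(position, attitude=None, feed=0.15, until_force=None): straight line of the TCP; attitude=None keeps the orientation; feed is the mean speed in m/s. With until_force (N) it stops when the force on the tool has changed by that much, and returns True; else False.
- move_joints(angles): joint-space move.
- command_gripper(opening, newtons=None): finger opening in m; newtons is the grip in N (None keeps the last); returns when the fingers have stopped.
- sleep(seconds).
- inverse_kinematics(position, orientation): joint angles nearest the present ones, or None.
- sense(): the state.
- camera(name): name is "scene" or "top" or "wrist"; returns (picture, depth): 420x560x3 uint8, red, green, blue; 420x560 float32, m along the optical axis (not along the pixel's ray), 0 where there is no reading.
- camera_params(name): a dict with "K" (3x3 intrinsics, pixels), "position" and "rotation" of the camera in the world; the wrist camera has in their place "tool_from_camera" (4x4, takes a point from camera to tool coordinates, whose origin is the TCP and whose axes are the flange's). Camera axes: x right, y down, z forward; pixel columns grow to the right and rows downward; lengths in m; the calibration is good to about 2 mm. A picture is of the moment at which its call begins: read the wrist's pose just before it. camera_params takes no time and is no camera call.
A pose or a line that the arm cannot do raises Unreachable and nothing moves.
- finish_job(): hands the job in; it is judged then, once.
The state is a dict: "time_s": time; "joint_pos": joint angles; "qd": joint speeds; "joint_efforts": joint torques, N m; "position": TCP position; "tcp_rot": TCP orientation; "wrist_force": force on the tool from outside, world axes, zero at the start; "ft_torque": the same for the moment, N m; "finger_gap": finger opening in m; "gripper_force": force on a finger pad.
Only numpy, scipy, OpenCV 4.12 (cv2) and the standard library are available. Lean on these libraries where they do the work, as an engineer would, in place of code of your own. Each camera call takes 0.05 s, during which the arm holds its last target. There are 200 camera calls.

## Working session

There is one attempt and no reset: what is moved stays moved. The work goes in short steps, each a Python script; the robot and the scene stay as the last script left them, time stands still between calls to the robot, and variables do not carry over. Pictures are saved under pics/ and viewed, at most 10 in all, crops included, and the job is handed in when it is done.

```bash
mkdir -p pics; cat > shot.py <<'E'
from rig import *
import cv2, numpy as np
for n in ("scene","top"):
    im,d=camera(n); np.savez(f"{n}0.npz",im=im,d=d)
    cv2.imwrite(f"pics/{n}0.png",im[:,:,::-1])
    p=camera_params(n); print(n,p["K"],p["position"],p["rotation"],(d>0).mean())
print(sense())
E
python3 shot.py; ls
```

```text
scene [[477.43741559   0.         281.59081959]
 [  0.         477.43741559 204.79707078]
 [  0.           0.           1.        ]] [ 0.14777753 -0.67862335  1.02196295] [[ 0.86869042 -0.38062725  0.31701712]
 [-0.49527209 -0.65564693  0.56994093]
 [-0.00908374 -0.65211196 -0.75806826]] 0.9956972789115647
top [[395.59475603   0.         277.72369018]
 [  0.         395.59475603 218.36332976]
 [  0.           0.           1.        ]] [ 0.44011141 -0.01084369  1.18455328] [[-0.01166708 -0.9943047   0.10593411]
 [-0.99992383  0.01202789  0.00276765]
 [-0.00402605 -0.10589375 -0.9943693 ]] 0.9959948979591837
{'time_s': 0.1, 'joint_pos': array([-1.15288497,  0.46935344, -0.04861089,  1.53359978,  0.02410951,
        1.14101785, -0.08231015]), 'qd': array([-1.10137011e-04, -7.86169694e-05, -2.30938314e-04, -1.98993669e-03,
       -7.11990111e-04,  1.64495950e-03,  1.51161741e-03]), 'joint_efforts': array([ 1.23292633e-03, -5.11515999e+01, -4.68821288e-02, -2.38393289e+01,
        1.07656667e-02,  4.34236674e-03, -8.90373375e-07]), 'position': array([0.29142751, 0.60829441, 0.25536062]), 'tcp_rot': array([[-9.01845747e-01,  4.32057564e-01, -7.14601213e-04],
       [ 4.32058150e-01,  9.01844251e-01, -1.64376958e-03],
       [-6.57440858e-05, -1.79117588e-03, -9.99998394e-01]]), 'wrist_force': array([ 0.60611151, -0.57258698,  0.39780286]), 'ft_torque': array([-0.02158845,  0.02912134,  0.04007599]), 'gripper_force': 0.0, 'finger_gap': 0.08565802494645526}
pics
scene0.npz
shot.py
top0.npz
```

View pics/top0.png

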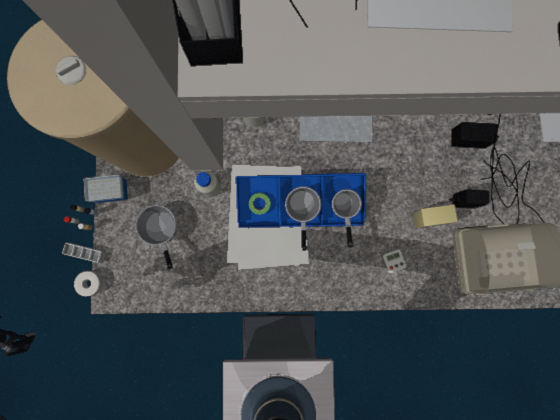

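View pics/scene0.png

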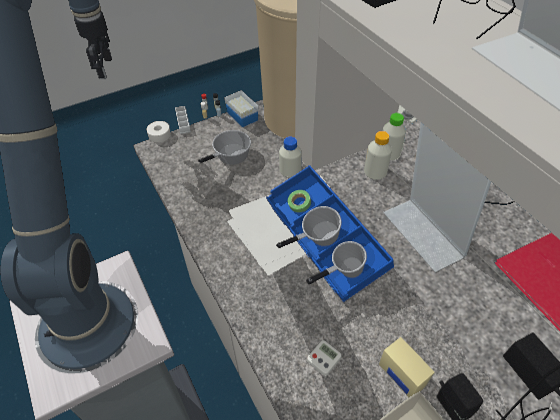

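The top view shows:
- the large pan at (157,226) with its handle to (168,268)
- the bin with tape (260,204), medium pan (302,205) with handle to (304,248), and small pan (346,204) with handle to (349,245)
- the bottle at (205,181) and the timer at (395,260)

The scene view agrees. Next I'll measure all of these.

```bash
cat > meas.py <<'E'
import numpy as np, cv2
from rig import camera_params
def cloud(n,f=None):
    z=np.load(f or f"{n}0.npz"); im,d=z["im"],z["d"]; p=camera_params(n)
    v,u=np.indices(d.shape); K=p["K"]
    c=np.stack([(u-K[0,2])/K[0,0]*d,(v-K[1,2])/K[1,1]*d,d],-1)
    P=c@np.array(p["rotation"]).T+p["position"]; P[d==0]=9
    return im,P
def circ(xy):
    A=np.c_[2*xy,np.ones(len(xy))]; s=np.linalg.lstsq(A,(xy**2).sum(1),rcond=None)[0]
    return s[:2],np.sqrt(s[2]+s[0]**2+s[1]**2)
if __name__=="__main__":
  for n in ("top","scene"):
    im,P=cloud(n); hsv=cv2.cvtColor(im,cv2.COLOR_RGB2HSV); H,S,V=[hsv[...,i] for i in range(3)]
    x,y,z=P[...,0],P[...,1],P[...,2]
    tab=(abs(x-.33)<.03)&(abs(y)<.4); print(n,"table z",np.median(z[tab]))
    blue=(H>105)&(H<125)&(S>150)&(z>.02)&(z<.12)&(x>.3)&(x<.75)&(abs(y)<.4)
    blue=cv2.morphologyEx(blue.astype(np.uint8),cv2.MORPH_OPEN,np.ones((3,3)))
    k,lab,st,_=cv2.connectedComponentsWithStats(blue); b=lab==1+np.argmax(st[1:,4])
    r=cv2.minAreaRect(P[b][:,:2].astype(np.float32)); print("bin rect",r,"z",P[b][:,2].min(),P[b][:,2].max())
    pk=np.array([[p for p in P[b] if True]])[0]
    hi=pk[pk[:,2]>.083]; 
    if len(hi)>5: print("back edge fit dx/dy,x0",np.polyfit(hi[:,1],hi[:,0],1),hi[:,2].max(),hi[:,1].min(),hi[:,1].max())
    dark=(V<60)&(z>.03)&(z<.2)&(x>.25)&(x<.7)&(abs(y)<.5)
    k,lab,st,ce=cv2.connectedComponentsWithStats(dark.astype(np.uint8))
    for i in range(1,k):
        if st[i,4]>=25:
            q=P[lab==i]; m=q.mean(0); d=np.linalg.svd(q-m)[2][0]; d*=-np.sign(d[0]); t=(q-m)@d
            print("dark",st[i,4],ce[i].round(),"mean",m.round(4),"dir",d.round(3),"ends",(m+d*t.min()).round(4),(m+d*t.max()).round(4))
    for nm,lo,hi_,m in (("tape",35,85,S>80),):
        g=(H>lo)&(H<hi_)&m&(z>.02)&(z<.12)&(abs(x-.5)<.2)&(abs(y)<.3); print(nm,g.sum(),P[g].mean(0) if g.any() else 0)
    g=(S<60)&(z>.042)&(z<.056)&(np.hypot(x-.44,y-.29)<.12); 
    if g.sum()>10: c,R=circ(P[g][:,:2]); print("large rim",g.sum(),c,R,P[g].mean(0))
    g=(z>.10)&(z<.135)&(H>105)&(H<125)&(S>120)&(abs(y-.18)<.12)&(x<.7); print("bottle cap",g.sum(),P[g].mean(0))
E
python3 meas.py
```

```text
top table z 0.0018410219766569202
bin rect ((0.6143783926963806, -0.07373371720314026), (0.14748147130012512, 0.36531198024749756), 0.28425586223602295) z 0.020009922930291246 0.09967693427509983
back edge fit dx/dy,x0 [-0.00487374  0.67364231] 0.09967693427509983 -0.255568717345027 0.1087633204789914
dark 49 [362. 200.] mean [ 0.611  -0.2518  0.0587] dir [-0.975 -0.014 -0.223] ends [ 0.6492 -0.2512  0.0674] [ 0.573  -0.2523  0.05  ]
dark 33 [291. 210.] mean [ 0.5835 -0.0463  0.0566] dir [-0.884 -0.467  0.03 ] ends [ 0.6067 -0.0341  0.0558] [ 0.5604 -0.0585  0.0574]
dark 45 [142. 234.] mean [0.5205 0.3861 0.0381] dir [-0.807 -0.589 -0.036] ends [0.5435 0.4029 0.0391] [0.4932 0.3661 0.0368]
dark 99 [349. 237.] mean [ 0.5033 -0.2037  0.091 ] dir [-0.995 -0.053  0.08 ] ends [ 0.5309 -0.2022  0.0888] [ 0.4751 -0.2052  0.0933]
dark 80 [304. 240.] mean [ 0.497  -0.0793  0.0829] dir [-0.997 -0.003  0.08 ] ends [ 0.5242 -0.0792  0.0807] [ 0.4708 -0.0793  0.085 ]
dark 94 [168. 260.] mean [0.4463 0.3023 0.071 ] dir [-0.883 -0.35   0.313] ends [0.4721 0.3126 0.0618] [0.4225 0.2929 0.0794]
tape 
[... 372 characters left out ...]
662615
back edge fit dx/dy,x0 [-0.00685446  0.67323076] 0.09516014335662615 -0.25623080089745626 0.11137982825694981
dark 53 [206. 158.] mean [0.4452 0.3001 0.0694] dir [-0.858 -0.362  0.364] ends [0.4731 0.3118 0.0576] [0.4224 0.2905 0.0791]
dark 94 [287. 242.] mean [ 0.4947 -0.0805  0.0803] dir [-0.998 -0.004  0.055] ends [ 0.5219 -0.0804  0.0788] [ 0.4672 -0.0806  0.0818]
dark 110 [317. 276.] mean [ 0.502  -0.2053  0.0886] dir [-0.996 -0.048  0.078] ends [ 0.5306 -0.2039  0.0864] [ 0.4746 -0.2066  0.0907]
tape 232 [0.6014607  0.03942419 0.04803065]
large rim 104 [0.53116247 0.33811515] 0.04742713034035227 [0.5066308  0.32453406 0.04962753]
bottle cap 148 [0.66159851 0.19222407 0.11438552]
```

```bash
cat > pans.py <<'E'
import numpy as np, cv2, sys
from meas import cloud, circ
from rig import camera_params
def pan(n,f,near,n_ax,p0,Hh,R,dz):
    """p0: point on the plane the pan stands on, n_ax its axis; dz: camera's depth offset"""
    im,P=cloud(n,f); P=P-[0,0,dz]; V=im.max(2).astype(int); S=V-im.min(2)
    h=(P-p0)@n_ax
    m=(h>Hh-.012)&(h<Hh+.008)&(np.hypot(P[...,0]-near[0],P[...,1]-near[1])<R+.02)&(V>65)&(S<50)
    pts=np.argwhere(m)[:,::-1].astype(np.float32); hull=cv2.convexHull(pts)[:,0]
    p=camera_params(n);K=p["K"];C=np.array(p["position"])
    ray=np.c_[(hull-[K[0,2],K[1,2]])/[K[0,0],K[1,1]],np.ones(len(hull))]@np.array(p["rotation"]).T
    t=((p0+Hh*n_ax-C)@n_ax)/(ray@n_ax); Q=C+ray*t[:,None]
    e2=np.cross(n_ax,[1,0,0]);e2/=np.linalg.norm(e2);e1=np.cross(e2,n_ax)
    o=p0+Hh*n_ax; c,r=circ(np.c_[(Q-o)@e1,(Q-o)@e2])
    rim=o+c[0]*e1+c[1]*e2
    return rim,r,rim-Hh*n_ax
if __name__=="__main__":
    yaw=.006; ex=np.array([np.cos(yaw),np.sin(yaw),0]); b=np.array([.612,-.073,.035]); a=np.radians(15)
    nb=-np.sin(a)*ex+np.array([0,0,np.cos(a)]); ez=np.array([0,0,1.])
    for n,dz in (("top",.0015),("scene",-.0015)):
        f=n+"0.npz"
        for nm,near,ax,p0,Hh,R in (("large",(.548,.343),ez,np.zeros(3),.05,.057),("medium",(.585,-.077),nb,b,.056,.048),("small",(.59,-.2),nb,b,.062,.039)):
            for _ in range(3):
                rim,r,o=pan(n,f,near,ax,p0,Hh,R,dz); near=rim[:2]
            print(n,nm,"rim",rim.round(4),"r",r.round(4),"origin",o.round(4))
E
python3 pans.py
```

```text
top large rim [0.5422 0.3439 0.05  ] r 0.0612 origin [0.5422 0.3439 0.    ]
top medium rim [ 0.5882 -0.0777  0.0866] r 0.0534 origin [ 0.6027 -0.0776  0.0325]
top small rim [ 0.5868 -0.1996  0.0922] r 0.0456 origin [ 0.6029 -0.1995  0.0324]
scene large rim [0.5413 0.3418 0.05  ] r 0.0622 origin [0.5413 0.3418 0.    ]
scene medium rim [ 0.5872 -0.0777  0.0863] r 0.0532 origin [ 0.6017 -0.0776  0.0322]
scene small rim [ 0.5854 -0.1989  0.0919] r 0.0454 origin [ 0.6014 -0.1988  0.032 ]
```

```bash
python3 - <<'E'
s=open('pans.py').read()
s=s.replace("    o=p0+Hh*n_ax; c,r=circ(np.c_[(Q-o)@e1,(Q-o)@e2])","""    o=p0+Hh*n_ax; q=np.c_[(Q-o)@e1,(Q-o)@e2]; c0,_=circ(q)
    if hd is None: hd=-e1
    g=np.array([hd@e1,hd@e2]); w=q-c0; k=w@g/np.linalg.norm(w,axis=1)<.6
    c,r=circ(q[k]); global res; res=np.linalg.norm(q[k]-c,axis=1)-r; res=res.std()""")
s=s.replace("R,dz):\n","R,dz,hd=None):\n",1).replace('R,dz); near','R,dz,np.array([-.925,-.38,0]) if nm=="large" else None); near').replace('"origin",o.round(4)','"origin",o.round(4),res.round(4)')
open('pans.py','w').write(s)
E
python3 pans.py
```

```text
top large rim [0.547  0.3459 0.05  ] r 0.0585 origin [0.547  0.3459 0.    ] 0.0002
top medium rim [ 0.5962 -0.0775  0.0887] r 0.0494 origin [ 0.6107 -0.0774  0.0346] 0.0002
top small rim [ 0.5954 -0.1981  0.0946] r 0.0402 origin [ 0.6115 -0.198   0.0347] 0.0003
scene large rim [0.5434 0.3427 0.05  ] r 0.0612 origin [0.5434 0.3427 0.    ] 0.002
scene medium rim [ 0.5934 -0.0777  0.088 ] r 0.0503 origin [ 0.6079 -0.0776  0.0339] 0.0006
scene small rim [ 0.5924 -0.1977  0.0937] r 0.0411 origin [ 0.6085 -0.1976  0.0339] 0.0006
```

```bash
cat > lib.py <<'E'
from rig import *
import numpy as np, cv2
from scipy.spatial.transform import Rotation as Rn
def Rz(a): return Rn.from_euler('z',a).as_matrix()
def Ry(a): return Rn.from_euler('y',a).as_matrix()
LARGE=np.array([.546,.345,0]); LY=.409
YB=.006
G={"medium":np.array([-.09,0,.068]),"small":np.array([-.09,0,.077])}
BIN={"medium":(np.array([.6097,-.0776,.0345]),Rz(YB)@Ry(-np.radians(15))@Rz(.017)),
     "small":(np.array([.6105,-.198,.0345]),Rz(YB)@Ry(-np.radians(15))@Rz(.058))}
FLIP={"medium":1,"small":-1}
YAW={"medium":LY-np.radians(50),"small":LY+np.radians(50)}
def tool(nm,o,R):
    """TCP pose holding pan nm with origin o, rotation R"""
    z=-R[:,2]; y=FLIP[nm]*R[:,1]; T=np.c_[np.cross(y,z),y,z]
    return o+R@G[nm]-.006*z, T
E
python3 - <<'E'
from lib import *
import rig
for nm in ("medium","small"):
    o,R=BIN[nm]
    for oo,RR in ((o,R),(o+.1*R[:,2],R),(np.array([.55,o[1],.2]),Rz(.0)),(LARGE+[0,0,.17],Rz(YAW[nm])),(LARGE+[0,0,.006],Rz(YAW[nm]))):
        p,T=tool(nm,oo,RR); q=inverse_kinematics(p,T); print(nm,p.round(3),None if q is None else np.round(q,2))
E
```

```text
medium [ 0.504 -0.08   0.083] [-0.04  0.37  0.16  2.25 -0.3   0.28  1.97]
medium [ 0.478 -0.08   0.179] [-0.39  0.16  0.54  2.24 -0.24  0.52  1.92]
medium [ 0.46  -0.078  0.274] [-0.4   0.1   0.53  2.01 -0.06  1.04  1.72]
medium [0.466 0.385 0.244] [-0.77  0.36  0.02  1.73 -0.01  1.05  0.35]
medium [0.466 0.385 0.08 ] [-0.76  0.55 -0.    1.86  0.    0.73  0.35]
small [ 0.502 -0.204  0.091] [-0.07  0.44  0.53  2.18 -0.79  0.46 -0.42]
small [ 0.476 -0.204  0.188] [-0.46  0.3   1.01  2.16 -0.64  0.67 -0.53]
small [ 0.46  -0.198  0.283] [-0.54  0.23  1.02  1.94 -0.22  1.09 -0.99]
small [0.52  0.259 0.253] [-0.82  0.33  0.36  1.78 -0.13  1.05 -0.7 ]
small [0.52  0.259 0.089] [-0.77  0.53  0.31  1.92 -0.23  0.73 -0.61]
```

```bash
cat > pick.py <<'E'
import sys
from lib import *
nm=sys.argv[1]; o,R=BIN[nm]; ax=R[:,2]
p,T=tool(nm,o,R)
movep(p+.09*ax,T); command_gripper(.05)
print("hit",move_l(p,feed=.12,until_force=6)); s=sense(); print(s["position"]-p)
command_gripper(0.0,90); s=sense(); print("gap",s["finger_gap"],"F",s["gripper_force"],s["wrist_force"],s["time_s"])
move_l(s["position"]+.07*ax,feed=.06)
pic,d=camera("wrist"); cv2.imwrite(f"pics/wr_{nm}.png",pic[:,:,::-1])
s=sense(); print("gap",s["finger_gap"],s["gripper_force"],s["time_s"])
E
python3 pick.py medium
```

```text
hit False
[ 0.00020291 -0.00022532  0.00044888]
gap 0.01193330456905963 F 87.78974890708923 [-2.15861673  0.94893349  3.26004444] 4.4167
gap 0.011937646742654035 87.77179956436157 5.7917
```

View pics/wr_medium.png

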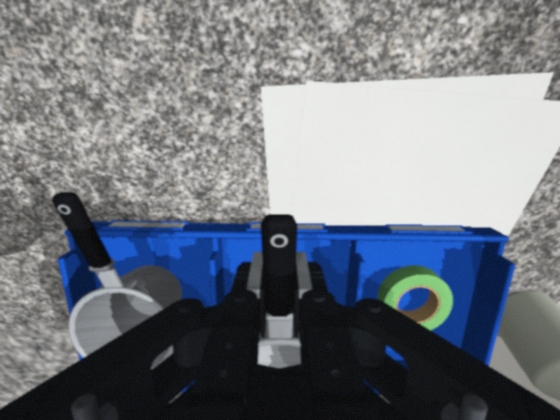

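The handle is pinched square and central, with its end at (279,240), and the pan is lifted. The tape and small pan haven't moved. Now I'll carry it over the large pan and check alignment from the top camera.

```bash
cat > carry.py <<'E'
import sys
from lib import *
from pans import pan
nm=sys.argv[1]; H=dict(medium=.056,small=.062)[nm]; r0=dict(medium=.048,small=.039)[nm]
o,R=BIN[nm]; Y=YAW[nm]; o1=np.array([.56,o[1],.19])
p,T=tool(nm,o1,Rz(.02)); move_l(p,T,feed=.15)
p,T=tool(nm,np.array([.53,.15,.20]),Rz(Y*.5)); movep(p,T)
op=LARGE+[0,0,.17]; p,T=tool(nm,op,Rz(Y)); movep(p,T); sleep(.3)
s=sense(); print(s["position"]-p,s["finger_gap"],s["time_s"])
hd=-Rz(Y)[:,0]
for n,dz in (("top",.0015),("scene",-.0015)):
    im,d=camera(n); f=f"{n}_{nm}.npz"; np.savez(f,im=im,d=d); cv2.imwrite(f"pics/{n}_{nm}.png",im[:,:,::-1])
    rim,r,og=pan(n,f,op[:2],np.array([0,0,1.]),np.array([0,0,op[2]]),H,r0,dz,hd)
    print(n,"rim",rim.round(4),"r",r.round(4),"offset from planned",(rim-op)[:2].round(4))
    from meas import cloud
    _,P=cloud(n,f); P=P-[0,0,dz]
    m=(im.max(2)>65)&(np.hypot(P[...,0]-rim[0],P[...,1]-rim[1])<r0+.004)&(P[...,2]>op[2]+H-.012)&(P[...,2]<op[2]+H+.02)
    q=P[m]; w=(q[:,:2]-rim[:2])@hd[:2]
    for lo,hi in ((-9,-.6),(-.6,0),(0,.6)): 
        k=(w/r0>lo)&(w/r0<=hi); print("  rim z quantile at",lo,hi,k.sum(),np.percentile(q[k,2],90).round(4) if k.any() else None)
E
python3 carry.py medium
```

```text
[ 0.0005214  -0.00115804  0.00066151] 0.012277086115778832 8.8667
top rim [0.5456 0.3437 0.226 ] r 0.0495 offset from planned [-0.0004 -0.0013]
  rim z quantile at -9 -0.6 84 0.2267
  rim z quantile at -0.6 0 54 0.227
  rim z quantile at 0 0.6 48 0.2264
scene rim [0.5399 0.3396 0.226 ] r 0.0536 offset from planned [-0.0061 -0.0054]
  rim z quantile at -9 -0.6 56 0.2275
  rim z quantile at -0.6 0 54 0.2269
  rim z quantile at 0 0.6 71 0.227
```

View pics/scene_medium.png

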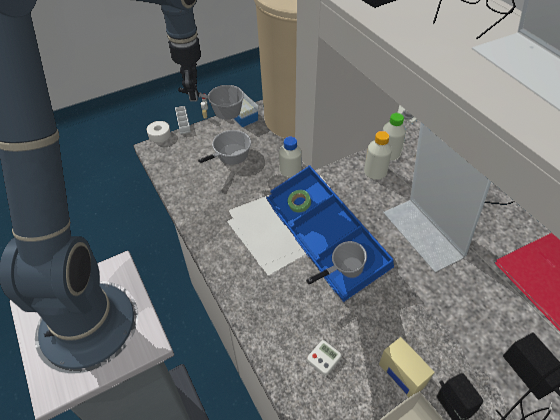

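The scene view shows the medium pan at (226,102) held level above the large pan at (232,149), handle toward the gripper. The offset between them is about 2 mm; I'll correct it and lower.

```bash
cat > place.py <<'E'
import sys
from lib import *
nm=sys.argv[1]; dx=np.array([float(sys.argv[2]),float(sys.argv[3]),0]); seat=float(sys.argv[4])
def at(z): return tool(nm,LARGE+dx+[0,0,z],Rz(YAW[nm]))[0]
move_l(at(.17),feed=.05); print("hit1",move_l(at(seat+.008),feed=.08,until_force=5))
s=sense(); print(s["position"]-at(seat+.008),s["wrist_force"])
hit=move_l(at(seat-.006),feed=.02,until_force=4); s=sense(); print("hit2",hit,"z above seat",(s["position"]-at(seat))[2],s["wrist_force"],s["gripper_force"])
sleep(.15); command_gripper(.034); sleep(.4)
s=sense(); print("gap",s["finger_gap"],s["gripper_force"])
move_l(s["position"]+[0,0,.14],feed=.2); sleep(.1)
hd=-Rz(YAW[nm])[:,0]; p=s["position"]+hd*.03+[0,0,.19]
for n in ("top","scene"):
    im,d=camera(n); np.savez(f"{n}_{nm}_done.npz",im=im,d=d)
    cv2.imwrite(f"pics/{n}_{nm}_done.png",cv2.resize((im[190:290,100:260] if n=="top" else im[90:210,160:320])[:,:,::-1],None,fx=4,fy=4))
print(sense()["time_s"])
E
python3 place.py medium .0018 .0022 .004
```

```text
hit1 False
[0.00020077 0.00017198 0.0004084 ] [ 1.0268311  -0.38927262 -0.85382945]
hit2 True z above seat 0.0008220724765601317 [-0.41785176  0.07626647  4.30331822] 88.32053303718567
gap 0.0343493737929668 0.0
13.7333
```

View pics/top_medium_done.png

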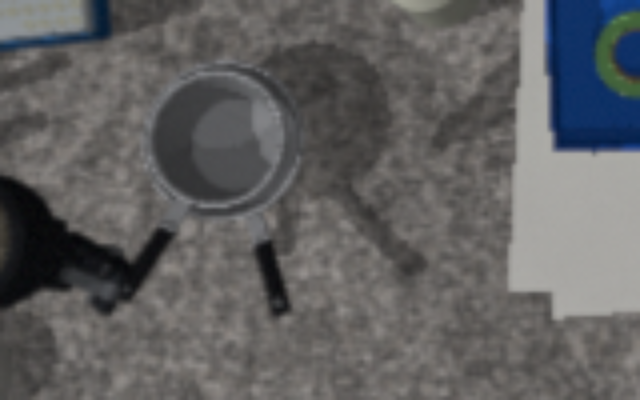

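The medium pan is nested in the large one, rim centred at crop (222,140). Its handle is at lower left and the large pan's at lower centre, about 50° apart. Contact came 0.8 mm above the nominal seat. Next is the small pan.

```bash
python3 - <<'E'
from lib import *
from pans import pan
hd=-Rz(YAW["medium"])[:,0]
for n,dz in (("top",.0015),("scene",-.0015)):
    print(n,[np.round(v,4) for v in pan(n,f"{n}_medium_done.npz",(.547,.346),np.array([0,0,1.]),np.array([0,0,.004]),.056,.048,dz,hd)])
E
python3 pick.py small
```

```text
top [array([0.544 , 0.3427, 0.06  ]), np.float64(0.0592), array([0.544 , 0.3427, 0.004 ])]
scene [array([0.539 , 0.3375, 0.06  ]), np.float64(0.0609), array([0.539 , 0.3375, 0.004 ])]
hit False
[ 1.02108262e-06 -4.08414598e-04  2.21784842e-04]
gap 0.012037155574631692 F 87.72342681884766 [-1.5661272   0.89345189  1.21381032] 17.4833
gap 0.012320390727874116 87.71099925041199 18.85
```

View pics/wr_small.png

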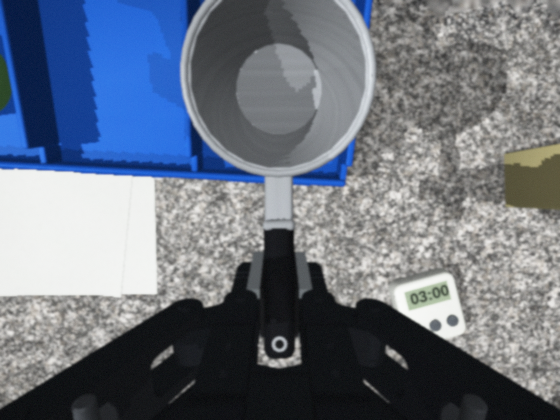

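The small pan is held square by its handle at (280,290) and lifted clear of the bin. The medium-rim fit picked up the large pan's rim, so I'll redo it with a tighter band while carrying.

```bash
sed -i 's/R,dz,hd=None):/R,dz,hd=None,band=.012):/; s/h>Hh-.012/h>Hh-band/' pans.py
python3 carry.py small; python3 - <<'E'
from lib import *
from pans import pan
import pans
hd=-Rz(YAW["medium"])[:,0]
for b in (.003,.005,.006): print([np.round(v,4) for v in pan("top","top_medium_done.npz",(.547,.346),np.array([0,0,1.]),np.array([0,0,.004]),.056,.033,.0015,hd,b)],pans.res)
E
```

```text
[ 8.91434495e-05 -8.84261409e-04  6.04036867e-04] 0.011705196043271983 21.95
[array([0.5474, 0.3479, 0.06  ]), np.float64(0.0497), array([0.5474, 0.3479, 0.004 ])] 0.0002992356636109909
[array([0.5474, 0.3479, 0.06  ]), np.float64(0.0497), array([0.5474, 0.3479, 0.004 ])] 0.0002184743486918487
[array([0.5474, 0.3479, 0.06  ]), np.float64(0.0497), array([0.5474, 0.3479, 0.004 ])] 0.0002184743486918487Traceback (most recent call last):
  File "carry.py", line 13, in <module>
    rim,r,og=pan(n,f,op[:2],np.array([0,0,1.]),np.array([0,0,op[2]]),H,r0,dz,hd)
             ~~~^^^^^^^^^^^^^^^^^^^^^^^^^^^^^^^^^^^^^^^^^^^^^^^^^^^^^^^^^^^^^^^^
  File "pans.py", line 9, in pan
    pts=np.argwhere(m)[:,::-1].astype(np.float32); hull=cv2.convexHull(pts)[:,0]
                                                        ~~~~~~~~~~~~~~~~~~~^^^^^
TypeError: 'NoneType' object is not subscriptable
```

View pics/top_small.png

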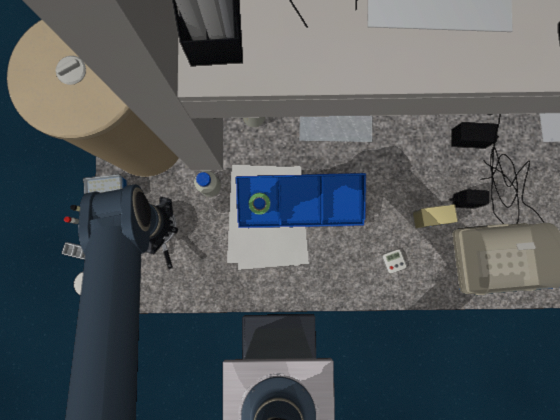

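The arm hides the pans from the top camera, so I'll check the held pan from the scene camera.

```bash
python3 - <<'E'
from lib import *
from pans import pan
import pans
im,d=camera("scene"); np.savez("scene_small.npz",im=im,d=d); cv2.imwrite("pics/scene_small.png",cv2.resize(im[40:220,130:330,::-1],None,fx=3,fy=3))
hd=-Rz(YAW["small"])[:,0]; ez=np.array([0,0,1.])
for b in (.005,.012): print([np.round(v,4) for v in pan("scene","scene_small.npz",LARGE[:2],ez,np.array([0,0,.17]),.062,.033,-.0015,hd,b)],pans.res)
hm=-Rz(YAW["medium"])[:,0]
for b in (.003,.005): print("medium",[np.round(v,4) for v in pan("scene","scene_medium_done.npz",(.547,.346),ez,np.array([0,0,.004]),.056,.033,-.0015,hm,b)],pans.res)
E
```

```text
[array([0.5522, 0.3524, 0.232 ]), np.float64(0.0355), array([0.5522, 0.3524, 0.17  ])] 0.001067444394385382
[array([0.5563, 0.3584, 0.232 ]), np.float64(0.0357), array([0.5563, 0.3584, 0.17  ])] 0.0018186006074443716
medium [array([0.5458, 0.3472, 0.06  ]), np.float64(0.0503), array([0.5458, 0.3472, 0.004 ])] 0.0013370244235696583
medium [array([0.5443, 0.3471, 0.06  ]), np.float64(0.0514), array([0.5443, 0.3471, 0.004 ])] 0.0009494734008875936
```

View pics/scene_small.png

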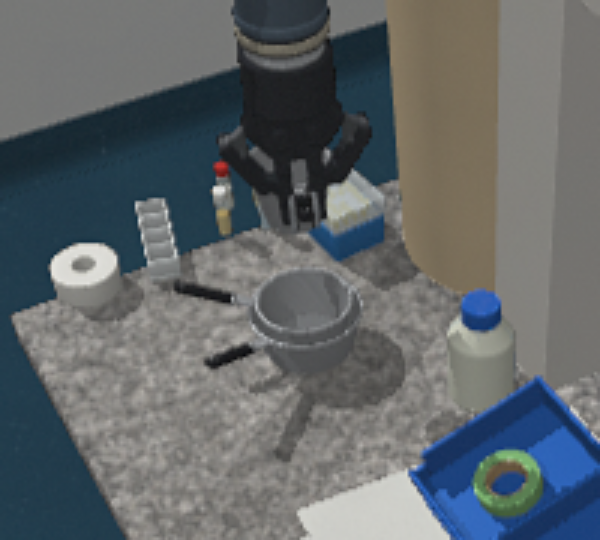

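The gripper hides the small pan here too. The nested pair is in view with its handles fanned. The wrist camera sees the held pan, so I'll use that.

```bash
python3 - <<'E'
from lib import *
from meas import circ
im,d=camera("wrist"); p=camera_params("wrist"); K=p["K"]; M=np.array(p["tool_from_camera"])
v,u=np.indices(d.shape); c=np.stack([(u-K[0,2])/K[0,0]*d,(v-K[1,2])/K[1,1]*d,d],-1)
P=c@M[:3,:3].T+M[:3,3]; V=im.max(2).astype(int)
m=(d>0)&(V>65)&(P[...,2]<.031)&(P[...,2]>0)&(P[...,0]>.045)&(abs(P[...,1])<.06)
hull=cv2.convexHull(np.argwhere(m)[:,::-1].astype(np.float32))[:,0]
r=np.c_[(hull-[K[0,2],K[1,2]])/[K[0,0],K[1,1]],np.ones(len(hull))]@M[:3,:3].T
Q=M[:3,3]+r*((.021-M[2,3])/r[:,2])[:,None]; k=(Q[:,0]>.07)&(hull[:,1]>1)&(hull[:,0]>1)&(hull[:,0]<558)
cc,R=circ(Q[k][:,:2]); print("rim centre in tool",cc,"R",R,k.sum(),"expected .09,0; .039", np.std(np.linalg.norm(Q[k][:,:2]-cc,axis=1)))
q=P[m]
for lo,hi in ((.05,.07),(.07,.09),(.09,.11),(.11,.14)):
    s=q[(q[:,0]>lo)&(q[:,0]<hi)]; print(lo,len(s),np.percentile(s[:,2],5).round(4) if len(s) else None)
E
```

```text
rim centre in tool [ 0.08901827 -0.00028975] R 0.04005320516162377 27 expected .09,0; .039 3.196269778224454e-05
0.05 2645 0.0211
0.07 1791 0.0213
0.09 2186 0.0215
0.11 1353 0.0216
```

The pan is where it should be in the hand and level. Placing it.

```bash
python3 place.py small .0015 .0025 .008 && python3 - <<'E'
from lib import *
from pans import pan
import pans
s=sense(); movep(np.array([.42,.05,.32]),s["tcp_rot"]); sleep(.2)
im,d=camera("top"); np.savez("top_fin.npz",im=im,d=d); cv2.imwrite("pics/top_fin.png",cv2.resize(im[160:300,90:300,::-1],None,fx=3,fy=3))
ez=np.array([0,0,1.])
print([np.round(v,4) for v in pan("top","top_fin.npz",(.547,.347),ez,np.array([0,0,.008]),.062,.024,.0015,-Rz(YAW["small"])[:,0],.005)],pans.res,sense()["time_s"])
E
```

```text
hit1 False
[0.00023758 0.00012599 0.00037282] [-0.6674403  -0.20571067 -0.49067842]
hit2 True z above seat 0.0004159156052050972 [0.33156981 0.19325279 2.49839605] 88.12752842903137
gap 0.033940468641145 0.0
26.825
[array([0.5476, 0.3455, 0.07  ]), np.float64(0.0405), array([0.5476, 0.3455, 0.008 ])] 0.0002987763276506048 28.0583
```

View pics/top_fin.png

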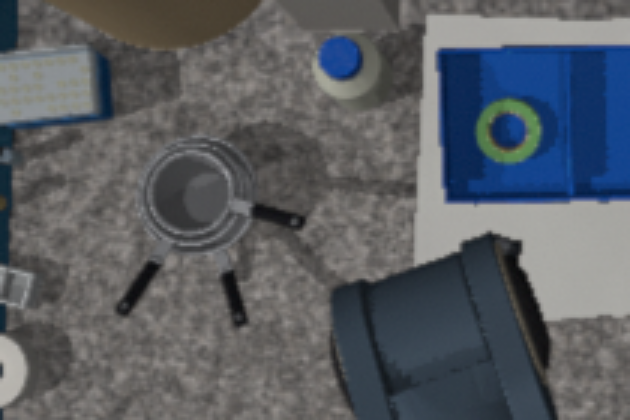

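The three pans are concentric around (197,193). Their handles fan out to (125,300), (238,310) and (290,215), all separate, and the tape and bottle are in place.

```bash
python3 -c "
from rig import *
print(finish_job())"
```

```text
the job is handed in; nothing more can be done
None
```

The job is handed in, with no verdict returned: all three pans are nested with their handles fanned about 50° apart, at about 28 s of the 62 s allowed, and the last pictures show the tape roll, timer and bottle undisturbed.

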